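# Hold a block in the free corner of a die board

### The arm

A 7-joint arm with a two-finger parallel gripper is mounted at the origin on the work surface. World frame = base frame: x ahead of the robot, y to its left, z up, the work surface at z = 0. Lengths are in mm, angles in rad, forces in N, time in s.
With the tool pointing down it reaches from about 425 to 875 mm from the base axis. Payload 8.4 kg.
Tool frame: the origin (TCP) lies midway between the tips of the shut fingers; the grasp point (between the pads) lies 19 mm behind it; z points along the fingers, y is the direction in which the jaws open and shut (so a half turn about z gives the same grasp; the last joint's range is limited). The gripper opens to 85 mm and grips with 20 to 120 N. Pads are 22 mm wide; open, the fingers measure 114 mm over their backs; the gripper's body (76 mm by 85 mm) begins 54 mm behind the grasp point. The pads swing forward as they close: fully open they stand 13 mm farther back than shut.
Start: joints at [-1.365, 0.333, 0.04, 1.465, -0.013, 1.343, -0.059], TCP at [195.068, 620.01, 231.308] pointing down, gripper open.
Joint ranges: [-2.58, 2.58], [-0.38, 2.09], [-1.3, 1.39], [0.25, 2.4], [-1.5, 4.64], [0.08, 2.09], [-2.65, 2.65]. Speed limits (rad/s): [2.22, 2.22, 2.79, 2.79, 3.14, 3.14, 3.14].

### API

Orientations are given as a unit quaternion [x, y, z, w].
In Python, from rig import * gives the robot as it stands.
- The arm moves only by the tool move_arm, never from a script. Its argument "deltas" is a list of rows, each an object of numbers: "rx", "ry", "rz": the turn, a rotation vector about the tool's x, y, z in degrees; "x", "y", "z": the shift along the tool's x, y, z in cm; "grip": the closure, from 0 (fully open) to 1 (shut). A call has 1 to 5 rows; each row shifts and turns the pose as measured when the row begins, along the tool's axes as they then stand; what a row does not reach is not made up. A row lasts 1/10 s, in which the tool goes at most 50 mm and 8.59 degrees, less where a joint would pass 70% of its speed; a pose out of reach is approached as far as the arm can. A call with a gripper value outside its range is refused whole. The fingers move at their own pace and stop on an object; the grip force is fixed at half the most. Time passes only in rows, so rows that do not move let the fingers close. It gives the time, the measured TCP pose, the force and the opening at its end, in the units of the state.
- sense(): the state, without advancing time (a new reading comes with each control period).
- camera(name): name is "scene" or "top" or "wrist"; returns a dict with "pixels" (384x512x3 uint8, red, green, blue), "range_z" (384x512 float32, mm along the optical axis (not along the pixel's ray), 0 where there is no reading), "fx", "fy", "cx", "cy" (pixels), "k1" (the pictures are not rectified: a ray, as slopes to the right and down, at radius r is drawn at 1 + k1 r^2 times it, then the intrinsics apply), "R" (3x3) and "t" (3): a world point X has camera coordinates R X + t. Camera axes: x right, y down, z forward; pixel columns grow to the right and rows downward; lengths in mm; the calibration is good to about 2 mm. A picture is of the moment at which its call begins.
- job_done(): hands the job in, once; it reports no verdict.
The state is a dict: "t": time; "joint_positions": joint angles; "qvel": joint speeds; "tau": joint torques, N m; "position": TCP position; "orientation": TCP orientation; "ft_force": force on the tool from outside, world axes, zero at the start; "wrist_torque": the same for the moment, N m; "grip_width": opening from 0.0 (shut) to 1.0 (fully open).
Only numpy, scipy, OpenCV 4.12 (cv2) and the standard library are available. Lean on these libraries where they do the work, as an engineer would, in place of code of your own. Each camera call takes 0.05 s, during which the arm holds its last target.

### The job

One of the two inside corners of the plywood board's fences already has a white oblong block glued into it; pick up the loose block of the same shape and press it into the other, free corner: flat on the board, long side square against the long fence and one end against the end fence. Finish while still holding it there, pressed against both fences at once so that the adhesive under it can grab; do not let go. Leave everything else where it is.

Things in the scene. Friction and masses are not known exactly. Their poses are not given: they have to be found in the camera images.
- block: the loose white hard-plastic block to be fitted, 40 mm (its x) by 70 mm (its y) by 56 mm high, about 0.15 kg, standing on the table left of the board, with two screw holes drawn on its top; turning it by half a turn makes no difference. It drags on the board and the fences when pressed (friction near 1), so a side force felt while sliding may be friction only. Origin: centre of its underside, z up
- fitted_block: the block already glued down in one of the two corners (left or right, differs from run to run), same size and shape as the loose one, its long side along the long fence; it cannot move. Origin: centre of its underside. The free corner is the other one; a flat paper-coloured adhesive pad, not solid, lies in it
- board: fixed plywood board, 220 mm (its x) by 300 mm (its y), 12 mm thick, lying on the table at any small yaw. Origin: centre of its underside; its x points away from the robot to the long fence, y to the left. On it stand three fences, each 18 mm thick and 18 mm high above the board's top (30 mm above the table)
- long_fence: fixed fence along the far edge of the board, 300 mm long along the board's y, 18 mm thick and high; its inner face is at x = +92 mm in the board's frame and looks to the board's -x. Origin: centre of its underside, at x = 101 mm, on the board's top
- left_fence: fixed end fence at the board's left edge, 120 mm long along the board's x (from x = -28 mm to the long fence), 18 mm thick and high; its inner face is at y = +132 mm in the board's frame and looks to -y. Origin: centre of its underside
- right_fence: fixed end fence at the board's right edge, mirror image of the left one: inner face at y = -132 mm, looking to +y. Origin: centre of its underside
- left_corner (a point): the point on the board's top where the inner faces of the long fence and the left fence meet; axes as the board's. A block seated here has its origin at x = -20 mm, y = -35 mm, z = 0 from this point
- right_corner (a point): the point on the board's top where the inner faces of the long fence and the right fence meet; axes as the board's. A block seated here has its origin at x = -20 mm, y = +35 mm, z = 0 from this point
- cube_a: smaller loose white cube, 40 mm, standing on the near part of the board. Origin: centre of its underside. A bystander
- cube_b: smaller loose white cube, 40 mm, standing on the table to the left. Origin: centre of its underside. A bystander
- tape_roll: roll of tape lying flat, 90 mm across, 25 mm high. Origin: centre of its underside. A bystander
- glue_bottle: bottle, 56 mm across, 150 mm high, upright beyond the board. Origin: centre of its underside. A bystander
- screwdriver: screwdriver lying on the table at the left edge of the work area. A bystander
- pot: open pot, 80 mm across, 95 mm high, upright, right of the board. Origin: centre of its underside. A bystander
- wrench: wrench lying on the table at the near right. A bystander
Not all that is in view belongs to the job. Leave any orange look-alike of the block alone.

How it is judged:
By the outcome, as a careful person would: the job done as asked, in the order asked, and still so for the second after the job is handed in, while the arm keeps its last pose, push and grip.
It also fails if it takes over 59 s, if anything falls off the work surface, if the arm or the gripper's body presses on something with over 40 N, if the wrist force passes 120 N, or if a joint passes its speed limit or range.

## Working session

There is one attempt and no reset: what is moved stays moved. The work goes in short steps, Python scripts to look and compute and a tool call to move; the robot and the scene stay as the last step left them, time stands still between calls to the robot, and variables do not carry over. Pictures are saved under pics/ and viewed, and the job is handed in when it is done.

Besides the shell and the picture viewer there is one more tool, called after "Emit:" as a command line: name --argument value ..., lists and objects as JSON in quotes. move_arm: Moves the arm, as the interface text tells. Its arguments: {"type":"object","properties":{"deltas":{"type":"array","items":{"type":"object","properties":{"rx":{"type":"number"},"ry":{"type":"number"},"rz":{"type":"number"},"x":{"type":"number"},"y":{"type":"number"},"z":{"type":"number"},"grip":{"type":"number"}}}}},"required":["deltas"]}

```bash
mkdir -p pics; ls; cat > h.py <<'E'
from rig import *
import numpy as np, cv2, pickle
def snap(n,tag):
    c=camera(n); pickle.dump(c,open(f'pics/{tag}.pkl','wb')); cv2.imwrite(f'pics/{tag}.png',cv2.cvtColor(c['pixels'],cv2.COLOR_RGB2BGR)); return c
def load(tag): return pickle.load(open(f'pics/{tag}.pkl','rb'))
def K(c): return np.array([[c['fx'],0,c['cx']],[0,c['fy'],c['cy']],[0,0,1.]])
def ray(c,uv):
    uv=np.array(uv,float).reshape(-1,1,2)
    p=cv2.undistortPoints(uv,K(c),np.array([c['k1'],0,0,0,0.]))[:,0]
    d=np.c_[p,np.ones(len(p))]
    return d
def onplane(c,uv,z):
    R=np.array(c['R']);t=np.array(c['t']).ravel(); d=ray(c,uv)@R; o=-R.T@t
    return o+d*((z-o[2])/d[:,2])[:,None]
def cloud(c):
    h,w=c['range_z'].shape
    u,v=np.meshgrid(np.arange(w),np.arange(h))
    d=ray(c,np.c_[u.ravel(),v.ravel()])*c['range_z'].reshape(-1,1)
    return ((d-np.array(c['t']).ravel())@np.array(c['R'])).reshape(h,w,3)
def proj(c,X):
    r=cv2.Rodrigues(np.array(c['R'],float))[0]
    return cv2.projectPoints(np.array(X,float).reshape(-1,1,3),r,np.array(c['t'],float).ravel(),K(c),np.array([c['k1'],0,0,0,0.]))[0][:,0]
E
python3 - <<'E'
from h import *
print(sense())
for n in('top','scene'):
    c=snap(n,n+'0'); print(n,c['R'],c['t'],c['fx'],c['k1'])
E
```

```text
pics
{'t': 0.0, 'joint_positions': array([-1.36517188,  0.33388124,  0.03988464,  1.46626078, -0.01339364,
        1.34332803, -0.05847976]), 'qvel': array([-2.62780158e-04, -2.86703856e-04,  1.24492370e-03,  1.40456355e-03,
       -2.66987288e-04,  2.30838037e-05, -9.56387049e-04]), 'tau': array([-2.06997524e-04, -6.58557701e+01,  1.36584207e+00, -4.05561948e+01,
        1.68555131e-02,  1.26610289e-02, -2.75422940e-05]), 'position': array([194.97957693, 619.58399411, 230.4457399 ]), 'orientation': array([ 1.51825578e-01,  9.88406973e-01, -8.03186780e-04, -6.36808957e-05]), 'ft_force': array([ 0.54884984, -0.14478117, -0.36612553]), 'wrist_torque': array([ 0.0112983 , -0.02988576, -0.00717491]), 'grip_width': 0.9998152457420729}
top [[ 4.16653340e-02 -9.99131202e-01  9.17089237e-04]
 [-9.72383306e-01 -4.07608377e-02 -2.29802653e-01]
 [ 2.29640383e-01  8.68304205e-03 -9.73236816e-01]] [ -25.37097083  560.7253529  1283.24755526] 401.2986511150436 0.009737871330297227
scene [[ 0.87598967  0.48227706  0.00713663]
 [ 0.34742778 -0.62065304 -0.70291091]
 [-0.33456843  0.61822216 -0.7112421 ]] [-459.81116373 -173.81515807 1600.45022827] 499.95619372277775 -0.16792454329182863
```

View pics/top0.png

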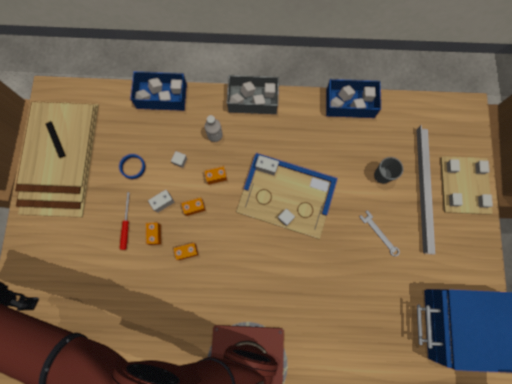

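View pics/scene0.png

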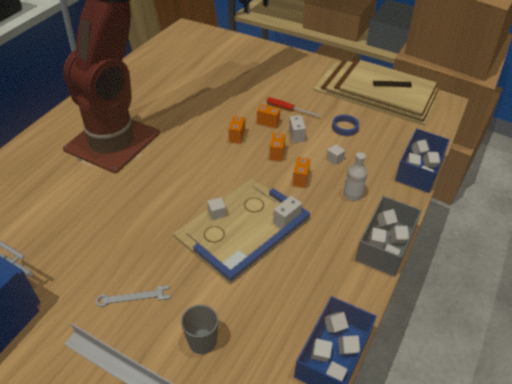

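Top view: the fitted block is in the left corner at about (266,163) and the paper pad is in the free right corner at about (319,184). The loose white block is at about (161,201), cube_a at (286,216), and an orange look-alike at (193,207) stands close to the loose block. I'll enlarge these.

```bash
python3 - <<'E'
from h import *
c=load('top0'); im=cv2.cvtColor(c['pixels'],cv2.COLOR_RGB2BGR)
cv2.imwrite('pics/cA.png',cv2.resize(im[140:250,228:348],None,fx=5,fy=5,interpolation=cv2.INTER_CUBIC))
cv2.imwrite('pics/cB.png',cv2.resize(im[145:265,115:235],None,fx=5,fy=5,interpolation=cv2.INTER_CUBIC))
P=cloud(c)
for uv in [(161,201),(286,215),(285,185),(266,162),(319,184),(300,170),(329,200),(194,206),(215,175)]: print(uv,P[uv[1],uv[0]].round(1))
E
```

```text
(161, 201) [504.9 307.7  59.6]
(286, 215) [ 476.7 -112.3   49.4]
(285, 185) [ 589.  -109.    12.8]
(266, 162) [653.9 -38.6  65.8]
(319, 184) [ 598.4 -228.5    9.3]
(300, 170) [ 641.3 -159.    28.2]
(329, 200) [ 537.7 -259.3   32. ]
(194, 206) [493.1 196.6  56.6]
(215, 175) [603.5 133.4  55.6]
```

View pics/cA.png

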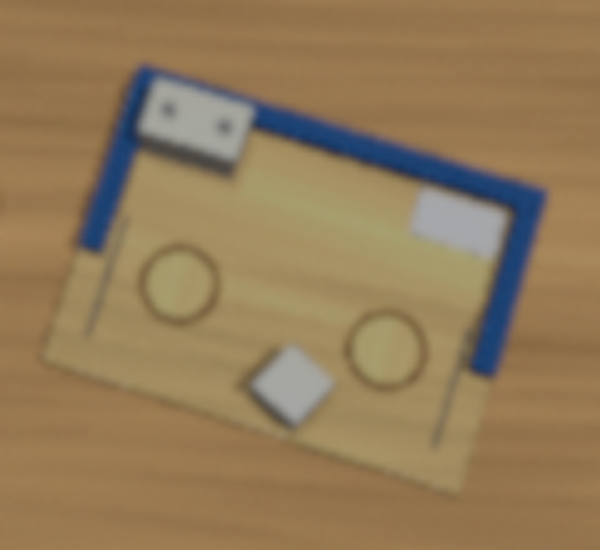

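View pics/cB.png

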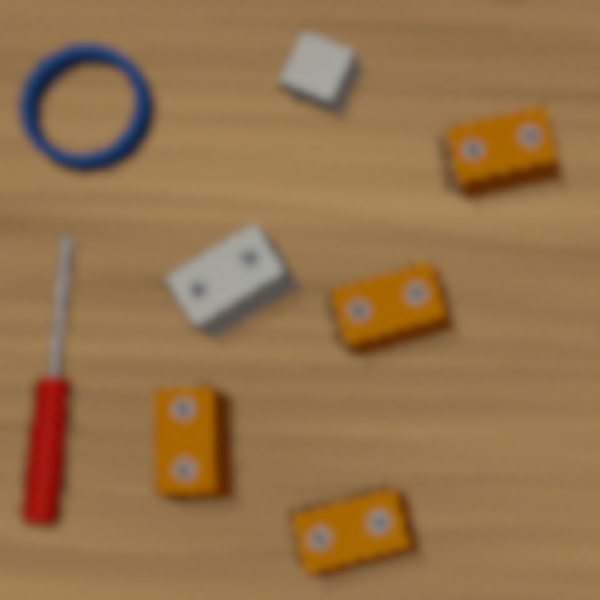

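```bash
python3 - <<'E'
from h import *
from scipy.optimize import least_squares
c=load('top0')
f=lambda U,o:[( np.array(p)+.5)/5-.5+np.array(o) for p in U]
A=(228,140);B=(115,145)
F=onplane(c,f([(143,66),(545,190),(493,377),(78,247)],A),30)
N=onplane(c,f([(40,357),(460,495)],A),12)
M=np.array([(110,150),(110,-150),(-28,-150),(-28,150),(-110,150),(-110,-150)],float)
W=np.vstack([F,N])[:,:2]
def X(p): 
    r=np.array([[np.cos(p[2]),-np.sin(p[2])],[np.sin(p[2]),np.cos(p[2])]]); return M@r.T+p[:2]
s=least_squares(lambda p:(X(p)-W).ravel(),[560,-130,0]); print('board',s.x,np.degrees(s.x[2]));print((X(s.x)-W).round(1))
a=s.x[2];R=np.array([[np.cos(a),-np.sin(a)],[np.sin(a),np.cos(a)]])
print('seat',s.x[:2]+R@[72,-97],'fitted exp',s.x[:2]+R@[72,97])
H=onplane(c,f([(168,110),(224,127)],A),68)[:,:2];d=H[0]-H[1];print('fitted',H.mean(0),np.linalg.norm(d),np.degrees(np.arctan2(d[1],d[0]))-90)
H=onplane(c,f([(198,290),(250,258)],B),56)[:,:2];d=H[0]-H[1];print('loose',H.mean(0),np.linalg.norm(d),np.degrees(np.arctan2(d[1],d[0]))-90)
# from corners
H=onplane(c,f([(165,280),(258,225),(291,270),(198,323)],B),56)[:,:2];print(H.round(1),H.mean(0),np.linalg.norm(H-np.roll(H,-1,0),axis=1))
# depth
P=cloud(c);m=(P[...,2]>48)&(P[...,2]<70)&(abs(P[...,0]-505)<60)&(abs(P[...,1]-308)<60)&(c['pixels'].astype(int).ptp(-1)<40 if hasattr(c['pixels'],'ptp') else np.ptp(c['pixels'].astype(int),axis=-1)<40)
print(m.sum(),P[m].mean(0),cv2.minAreaRect(P[m][:,:2].astype(np.float32)))
E
```

```text
board [ 5.52745189e+02 -1.15159073e+02 -2.73258525e-01] -15.656560211090909
[[ 1.9  3.2]
 [-0.5 -3.2]
 [-0.4 -1.9]
 [ 1.8  0.9]
 [-2.4 -0. ]
 [-0.4  1. ]]
seat [ 595.89630917 -227.99072145] fitted exp [648.25118362 -41.1887752 ]
fitted [648.72857395 -41.42815246] 39.89145343131111 -15.19953028154137
loose [510.84094874 314.40473598] 40.213469073748534 35.45998027748519
[[505.1 353.6]
 [545.5 294.8]
 [515.4 269.8]
 [476.8 328.6]] [510.69069372 311.65521181] [71.34507358 39.07646259 70.36322262 37.74252778]
261 [510.36522224 313.2374166   55.7182596 ] ((510.6512145996094, 313.166259765625), (45.87614059448242, 71.53803253173828), 35.90164566040039)
```

```bash
cat > plan.py <<'E'
import sys
from h import *
from scipy.spatial.transform import Rotation as Ro
# goal: x y z, angle (deg) of tool y in world, tool down ; n rows
def plan(x,y,z,ang,step=45.,dstep=7.):
    s=sense(); p=np.array(s['position']); R=Ro.from_quat(s['orientation'])
    a=np.radians(ang); ty=np.array([np.cos(a),np.sin(a),0]); tz=np.array([0,0,-1.]); tx=np.cross(ty,tz)
    G=Ro.from_matrix(np.c_[tx,ty,tz]); g=np.array([x,y,z])
    rv=(R.inv()*G).as_rotvec(degrees=True)
    n=max(1,int(np.ceil(max(np.linalg.norm(g-p)/step,np.linalg.norm(rv)/dstep))))
    d=(g-p)/n
    print('t',round(s['t'],2),'pos',p.round(1),'tool y ang',np.degrees(np.arctan2(*R.as_matrix()[[1,0],1])).round(2),'tilt',R.as_matrix()[:2,2].round(4),'F',s['ft_force'].round(1),'grip',round(s['grip_width'],3),'rows',n,'rv',rv.round(2))
    for i in range(min(n,5)):
        q=R*Ro.from_rotvec(rv*i/n,degrees=True)
        l=q.inv().apply(d)/10; r=rv/n
        print(dict(x=round(l[0],2),y=round(l[1],2),z=round(l[2],2),rx=round(r[0],1),ry=round(r[1],1),rz=round(r[2],1)))
plan(*map(float,sys.argv[1:]))
E
python3 plan.py 510.5 313.5 190 35
```

```text
t 0.1 pos [195.  619.6 230.5] tool y ang 72.53 tilt [-0.0003 -0.0014] F [ 0.2  0.5 -1.1] grip 1.002 rows 10 rv [-8.000e-02  3.000e-02  3.753e+01]
{'x': np.float64(-3.93), 'y': np.float64(-1.97), 'z': np.float64(0.41), 'rx': np.float64(-0.0), 'ry': np.float64(0.0), 'rz': np.float64(3.8)}
{'x': np.float64(-4.05), 'y': np.float64(-1.71), 'z': np.float64(0.41), 'rx': np.float64(-0.0), 'ry': np.float64(0.0), 'rz': np.float64(3.8)}
{'x': np.float64(-4.15), 'y': np.float64(-1.44), 'z': np.float64(0.41), 'rx': np.float64(-0.0), 'ry': np.float64(0.0), 'rz': np.float64(3.8)}
{'x': np.float64(-4.24), 'y': np.float64(-1.17), 'z': np.float64(0.41), 'rx': np.float64(-0.0), 'ry': np.float64(0.0), 'rz': np.float64(3.8)}
{'x': np.float64(-4.31), 'y': np.float64(-0.89), 'z': np.float64(0.41), 'rx': np.float64(-0.0), 'ry': np.float64(0.0), 'rz': np.float64(3.8)}
```

Emit:
move_arm --deltas '[{"x": -3.9, "y": -2.0, "z": 0.4, "rz": 3.8, "grip": 0}, {"x": -4.0, "y": -1.7, "z": 0.4, "rz": 3.8, "grip": 0}, {"x": -4.1, "y": -1.4, "z": 0.4, "rz": 3.8, "grip": 0}, {"x": -4.2, "y": -1.2, "z": 0.4, "rz": 3.8, "grip": 0}, {"x": -4.3, "y": -0.9, "z": 0.4, "rz": 3.8, "grip": 0}]'

```text
invalid input
```

```bash
python3 plan.py 510.5 313.5 190 35
```

```text
t 0.1 pos [195.  619.6 230.5] tool y ang 72.53 tilt [-0.0003 -0.0014] F [ 0.2  0.5 -1.1] grip 1.002 rows 10 rv [-8.000e-02  3.000e-02  3.753e+01]
{'x': np.float64(-3.93), 'y': np.float64(-1.97), 'z': np.float64(0.41), 'rx': np.float64(-0.0), 'ry': np.float64(0.0), 'rz': np.float64(3.8)}
{'x': np.float64(-4.05), 'y': np.float64(-1.71), 'z': np.float64(0.41), 'rx': np.float64(-0.0), 'ry': np.float64(0.0), 'rz': np.float64(3.8)}
{'x': np.float64(-4.15), 'y': np.float64(-1.44), 'z': np.float64(0.41), 'rx': np.float64(-0.0), 'ry': np.float64(0.0), 'rz': np.float64(3.8)}
{'x': np.float64(-4.24), 'y': np.float64(-1.17), 'z': np.float64(0.41), 'rx': np.float64(-0.0), 'ry': np.float64(0.0), 'rz': np.float64(3.8)}
{'x': np.float64(-4.31), 'y': np.float64(-0.89), 'z': np.float64(0.41), 'rx': np.float64(-0.0), 'ry': np.float64(0.0), 'rz': np.float64(3.8)}
```

Emit:
move_arm --deltas '[{"x": -3.9, "y": -2.0, "z": 0.4, "rx": 0, "ry": 0, "rz": 3.8, "grip": 0}, {"x": -4.0, "y": -1.7, "z": 0.4, "rx": 0, "ry": 0, "rz": 3.8, "grip": 0}, {"x": -4.1, "y": -1.4, "z": 0.4, "rx": 0, "ry": 0, "rz": 3.8, "grip": 0}, {"x": -4.2, "y": -1.2, "z": 0.4, "rx": 0, "ry": 0, "rz": 3.8, "grip": 0}, {"x": -4.3, "y": -0.9, "z": 0.4, "rx": 0, "ry": 0, "rz": 3.8, "grip": 0}]'

```text
t: 0.6
position: [347.6, 466.4, 206.9]
orientation: [0.312, 0.95, -0.002, -0.002]
ft_force: [0.8, 0.3, 0.6]
grip_width: 1.001
```

```bash
python3 plan.py 510.5 313.5 190 35
```

```text
t 0.6 pos [347.6 466.4 206.9] tool y ang 53.68 tilt [-0.005  -0.0025] F [0.8 0.3 0.6] grip 1.001 rows 5 rv [-0.31 -0.1  18.68]
{'x': np.float64(-4.44), 'y': np.float64(-0.53), 'z': np.float64(0.33), 'rx': np.float64(-0.1), 'ry': np.float64(-0.0), 'rz': np.float64(3.7)}
{'x': np.float64(-4.46), 'y': np.float64(-0.24), 'z': np.float64(0.33), 'rx': np.float64(-0.1), 'ry': np.float64(-0.0), 'rz': np.float64(3.7)}
{'x': np.float64(-4.47), 'y': np.float64(0.05), 'z': np.float64(0.33), 'rx': np.float64(-0.1), 'ry': np.float64(-0.0), 'rz': np.float64(3.7)}
{'x': np.float64(-4.46), 'y': np.float64(0.34), 'z': np.float64(0.33), 'rx': np.float64(-0.1), 'ry': np.float64(-0.0), 'rz': np.float64(3.7)}
{'x': np.float64(-4.42), 'y': np.float64(0.63), 'z': np.float64(0.34), 'rx': np.float64(-0.1), 'ry': np.float64(-0.0), 'rz': np.float64(3.7)}
```

Emit:
move_arm --deltas '[{"x": -4.4, "y": -0.5, "z": 0.3, "rx": -0.1, "ry": 0, "rz": 3.7, "grip": 0}, {"x": -4.5, "y": -0.2, "z": 0.3, "rx": -0.1, "ry": 0, "rz": 3.7, "grip": 0}, {"x": -4.5, "y": 0, "z": 0.3, "rx": 0, "ry": 0, "rz": 3.7, "grip": 0}, {"x": -4.5, "y": 0.3, "z": 0.3, "rx": 0, "ry": 0, "rz": 3.7, "grip": 0}, {"x": -4.4, "y": 0.6, "z": 0.3, "rx": 0, "ry": 0, "rz": 3.7, "grip": 0}]'

```text
t: 1.1
position: [514.3, 304.3, 189.6]
orientation: [0.466, 0.885, -0.001, -0.002]
ft_force: [0.7, 1.1, -0.2]
grip_width: 1.001
```

Emit:
move_arm --deltas '[{"x": 0, "y": 0, "z": 0, "rx": 0, "ry": 0, "rz": 0, "grip": 0}]'

```text
t: 1.2
position: [518.6, 297.3, 189.0]
orientation: [0.471, 0.882, -0.003, -0.0]
ft_force: [0.2, -0.2, -0.1]
grip_width: 1.001
```

```bash
python3 plan.py 510.5 313.5 190 35; python3 - <<'E'
from h import *
c=snap('wrist','w1')
E
```

```text
t 1.2 pos [518.6 297.3 189. ] tool y ang 33.78 tilt [-0.0028 -0.0042] F [ 0.2 -0.2 -0.1] grip 1.001 rows 1 rv [-0.27  0.11 -1.22]
{'x': np.float64(1.8), 'y': np.float64(0.23), 'z': np.float64(-0.1), 'rx': np.float64(-0.3), 'ry': np.float64(0.1), 'rz': np.float64(-1.2)}
```

View pics/w1.png

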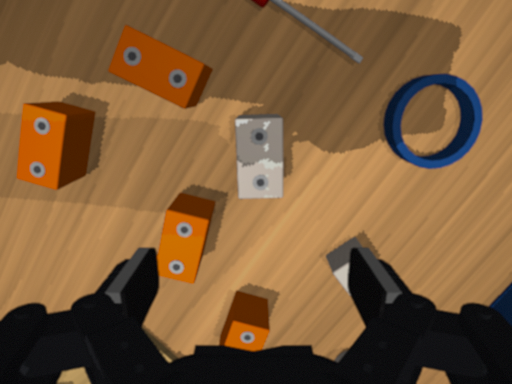

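Wrist view: the block is upright in the image, with its holes at (259,136) and (260,182) and its top spanning columns 236–283, rows 116–198. The orange blocks are clear of it.

```bash
python3 - <<'E'
from h import *
c=load('w1'); im=cv2.cvtColor(c['pixels'],cv2.COLOR_RGB2BGR)
cv2.imwrite('pics/w1c.png',cv2.resize(im[100:215,205:310],None,fx=5,fy=5,interpolation=cv2.INTER_CUBIC))
H=onplane(c,[(259,136),(260.3,182)],56)[:,:2];d=H[1]-H[0];print(H.mean(0),np.linalg.norm(d),np.degrees(np.arctan2(d[1],d[0]))%180-90)
H=onplane(c,[(236,117),(283,117),(283,197.5),(236.5,197.5)],56)[:,:2];print(H.round(1),H.mean(0),np.linalg.norm(H-np.roll(H,-1,0),axis=1))
E
```

```text
[513.12627734 316.17439945] 40.085908342859994 35.751425746354414
[[476.8 334.8]
 [509.1 356.6]
 [549.6 299.4]
 [515.3 276.3]] [512.68547417 316.78167684] [38.95577924 70.05719272 41.27676592 70.05165607]
```

View pics/w1c.png

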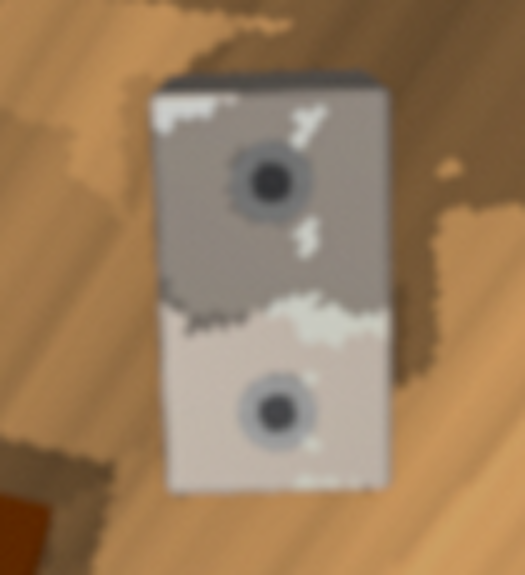

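```bash
python3 plan.py 512 315.5 110 35.3 25
```

```text
t 1.25 pos [516.5 300.2 189. ] tool y ang 34.04 tilt [-0.0042 -0.0028] F [-0.4 -0.5 -0.4] grip 0.999 rows 4 rv [-0.29 -0.   -1.26]
{'x': np.float64(0.38), 'y': np.float64(0.13), 'z': np.float64(1.97), 'rx': np.float64(-0.1), 'ry': np.float64(-0.0), 'rz': np.float64(-0.3)}
{'x': np.float64(0.38), 'y': np.float64(0.13), 'z': np.float64(1.97), 'rx': np.float64(-0.1), 'ry': np.float64(-0.0), 'rz': np.float64(-0.3)}
{'x': np.float64(0.38), 'y': np.float64(0.13), 'z': np.float64(1.97), 'rx': np.float64(-0.1), 'ry': np.float64(-0.0), 'rz': np.float64(-0.3)}
{'x': np.float64(0.38), 'y': np.float64(0.13), 'z': np.float64(1.97), 'rx': np.float64(-0.1), 'ry': np.float64(-0.0), 'rz': np.float64(-0.3)}
```

Emit:
move_arm --deltas '[{"x": 0.4, "y": 0.1, "z": 2.0, "rx": -0.1, "ry": 0, "rz": -0.3, "grip": 0}, {"x": 0.4, "y": 0.1, "z": 2.0, "rx": -0.1, "ry": 0, "rz": -0.3, "grip": 0}, {"x": 0.4, "y": 0.1, "z": 2.0, "rx": -0.1, "ry": 0, "rz": -0.3, "grip": 0}, {"x": 0.4, "y": 0.1, "z": 1.5, "rx": 0, "ry": 0, "rz": -0.3, "grip": 0}, {"x": 0, "y": 0, "z": 0, "rx": 0, "ry": 0, "rz": 0, "grip": 0}]'

```text
t: 1.75
position: [507.3, 319.9, 110.9]
orientation: [0.457, 0.89, 0.0, -0.001]
ft_force: [0.0, 0.4, -0.3]
grip_width: 1.001
```

```bash
python3 plan.py 512 315.5 26 35.3 18
```

```text
t 1.75 pos [507.3 319.9 110.9] tool y ang 35.63 tilt [-0.0018  0.0018] F [ 0.   0.4 -0.3] grip 1.001 rows 5 rv [-0.02 -0.14  0.33]
{'x': np.float64(-0.13), 'y': np.float64(0.03), 'z': np.float64(1.7), 'rx': np.float64(-0.0), 'ry': np.float64(-0.0), 'rz': np.float64(0.1)}
{'x': np.float64(-0.13), 'y': np.float64(0.03), 'z': np.float64(1.7), 'rx': np.float64(-0.0), 'ry': np.float64(-0.0), 'rz': np.float64(0.1)}
{'x': np.float64(-0.13), 'y': np.float64(0.03), 'z': np.float64(1.7), 'rx': np.float64(-0.0), 'ry': np.float64(-0.0), 'rz': np.float64(0.1)}
{'x': np.float64(-0.13), 'y': np.float64(0.03), 'z': np.float64(1.7), 'rx': np.float64(-0.0), 'ry': np.float64(-0.0), 'rz': np.float64(0.1)}
{'x': np.float64(-0.13), 'y': np.float64(0.03), 'z': np.float64(1.7), 'rx': np.float64(-0.0), 'ry': np.float64(-0.0), 'rz': np.float64(0.1)}
```

Emit:
move_arm --deltas '[{"x": -0.1, "y": 0, "z": 1.8, "rx": 0, "ry": 0, "rz": 0.1, "grip": 0}, {"x": -0.1, "y": 0, "z": 1.8, "rx": 0, "ry": 0, "rz": 0.1, "grip": 0}, {"x": -0.1, "y": 0, "z": 1.8, "rx": 0, "ry": 0, "rz": 0, "grip": 0}, {"x": -0.1, "y": 0, "z": 1.4, "rx": 0, "ry": 0, "rz": 0, "grip": 0}, {"x": 0, "y": 0, "z": 0, "rx": 0, "ry": 0, "rz": 0, "grip": 0}]'

```text
t: 2.25
position: [509.7, 320.5, 44.1]
orientation: [0.456, 0.89, 0.002, -0.001]
ft_force: [-0.1, -0.4, -0.1]
grip_width: 1.001
```

```bash
python3 plan.py 512 315.5 26 35.3 18
```

```text
t 2.25 pos [509.7 320.5  44.1] tool y ang 35.69 tilt [0.0006 0.005 ] F [-0.1 -0.4 -0.1] grip 1.001 rows 2 rv [ 0.19 -0.21  0.39]
{'x': np.float64(-0.28), 'y': np.float64(-0.06), 'z': np.float64(0.91), 'rx': np.float64(0.1), 'ry': np.float64(-0.1), 'rz': np.float64(0.2)}
{'x': np.float64(-0.27), 'y': np.float64(-0.05), 'z': np.float64(0.91), 'rx': np.float64(0.1), 'ry': np.float64(-0.1), 'rz': np.float64(0.2)}
```

Emit:
move_arm --deltas '[{"x": -0.3, "y": 0, "z": 0.9, "rx": 0.1, "ry": -0.1, "rz": 0.2, "grip": 0}, {"x": -0.2, "y": 0, "z": 0.9, "rx": 0.1, "ry": -0.1, "rz": 0.1, "grip": 0}, {"x": 0, "y": 0, "z": 0, "rx": 0, "ry": 0, "rz": 0, "grip": 0}, {"x": 0, "y": 0, "z": 0, "rx": 0, "ry": 0, "rz": 0, "grip": 0}]'

```text
t: 2.65
position: [514.1, 317.2, 27.0]
orientation: [0.459, 0.888, 0.001, 0.001]
ft_force: [-0.3, 0.1, -0.3]
grip_width: 1.0
```

```bash
python3 plan.py 512 315.5 26 35.3 18
```

```text
t 2.65 pos [514.1 317.2  27. ] tool y ang 35.37 tilt [0.0019 0.0015] F [-0.3  0.1 -0.3] grip 1.0 rows 1 rv [ 0.14 -0.01  0.07]
{'x': np.float64(-0.02), 'y': np.float64(-0.27), 'z': np.float64(0.1), 'rx': np.float64(0.1), 'ry': np.float64(-0.0), 'rz': np.float64(0.1)}
```

Emit:
move_arm --deltas '[{"x": 0, "y": -0.2, "z": 0, "rx": 0, "ry": 0, "rz": 0, "grip": 0.3}, {"x": 0, "y": 0, "z": 0, "rx": 0, "ry": 0, "rz": 0, "grip": 0.7}, {"x": 0, "y": 0, "z": 0, "rx": 0, "ry": 0, "rz": 0, "grip": 1}, {"x": 0, "y": 0, "z": 0, "rx": 0, "ry": 0, "rz": 0, "grip": 1}, {"x": 0, "y": 0, "z": 0, "rx": 0, "ry": 0, "rz": 0, "grip": 1}]'

```text
t: 3.15
position: [513.0, 316.5, 28.5]
orientation: [0.459, 0.888, 0.002, 0.001]
ft_force: [-0.1, -1.1, -1.9]
grip_width: 0.459
```

Emit:
move_arm --deltas '[{"x": 0, "y": 0, "z": 0, "rx": 0, "ry": 0, "rz": 0, "grip": 1}, {"x": 0, "y": 0, "z": 0, "rx": 0, "ry": 0, "rz": 0, "grip": 1}, {"x": 0, "y": 0, "z": 0, "rx": 0, "ry": 0, "rz": 0, "grip": 1}]'

```text
t: 3.45
position: [512.8, 316.4, 28.3]
orientation: [0.459, 0.889, 0.002, 0.001]
ft_force: [0.2, 0.4, 0.4]
grip_width: 0.461
```

```bash
python3 plan.py 512 315.5 150 35.3 40
```

```text
t 3.45 pos [512.8 316.4  28.3] tool y ang 35.38 tilt [0.0031 0.0027] F [0.2 0.4 0.4] grip 0.461 rows 4 rv [ 0.24 -0.02  0.08]
{'x': np.float64(-0.01), 'y': np.float64(-0.02), 'z': np.float64(-3.04), 'rx': np.float64(0.1), 'ry': np.float64(-0.0), 'rz': np.float64(0.0)}
{'x': np.float64(-0.01), 'y': np.float64(-0.02), 'z': np.float64(-3.04), 'rx': np.float64(0.1), 'ry': np.float64(-0.0), 'rz': np.float64(0.0)}
{'x': np.float64(-0.01), 'y': np.float64(-0.02), 'z': np.float64(-3.04), 'rx': np.float64(0.1), 'ry': np.float64(-0.0), 'rz': np.float64(0.0)}
{'x': np.float64(-0.01), 'y': np.float64(-0.03), 'z': np.float64(-3.04), 'rx': np.float64(0.1), 'ry': np.float64(-0.0), 'rz': np.float64(0.0)}
```

Emit:
move_arm --deltas '[{"x": 0, "y": 0, "z": -1.5, "rx": 0, "ry": 0, "rz": 0, "grip": 1}, {"x": 0, "y": 0, "z": -3.0, "rx": 0, "ry": 0, "rz": 0, "grip": 1}, {"x": 0, "y": 0, "z": -3.0, "rx": 0, "ry": 0, "rz": 0, "grip": 1}, {"x": 0, "y": 0, "z": -3.0, "rx": 0, "ry": 0, "rz": 0, "grip": 1}, {"x": 0, "y": 0, "z": -1.0, "rx": 0, "ry": 0, "rz": 0, "grip": 1}]'

```text
t: 3.95
position: [511.0, 314.7, 148.4]
orientation: [0.459, 0.888, -0.0, 0.0]
ft_force: [1.5, 0.4, -1.8]
grip_width: 0.459
```

```bash
python3 plan.py 581 -222 150 -15.5 38 8; python3 - <<'E'
from h import *
snap('wrist','w2')
E
```

```text
t 3.95 pos [511.  314.7 148.4] tool y ang 35.34 tilt [-0.0002 -0.0005] F [ 1.5  0.4 -1.8] grip 0.459 rows 15 rv [-2.000e-02  3.000e-02  5.084e+01]
{'x': np.float64(-3.19), 'y': np.float64(-1.69), 'z': np.float64(-0.01), 'rx': np.float64(-0.0), 'ry': np.float64(0.0), 'rz': np.float64(3.4)}
{'x': np.float64(-3.28), 'y': np.float64(-1.5), 'z': np.float64(-0.01), 'rx': np.float64(-0.0), 'ry': np.float64(0.0), 'rz': np.float64(3.4)}
{'x': np.float64(-3.37), 'y': np.float64(-1.3), 'z': np.float64(-0.01), 'rx': np.float64(-0.0), 'ry': np.float64(0.0), 'rz': np.float64(3.4)}
{'x': np.float64(-3.44), 'y': np.float64(-1.1), 'z': np.float64(-0.01), 'rx': np.float64(-0.0), 'ry': np.float64(0.0), 'rz': np.float64(3.4)}
{'x': np.float64(-3.5), 'y': np.float64(-0.89), 'z': np.float64(-0.01), 'rx': np.float64(-0.0), 'ry': np.float64(0.0), 'rz': np.float64(3.4)}
```

View pics/w2.png

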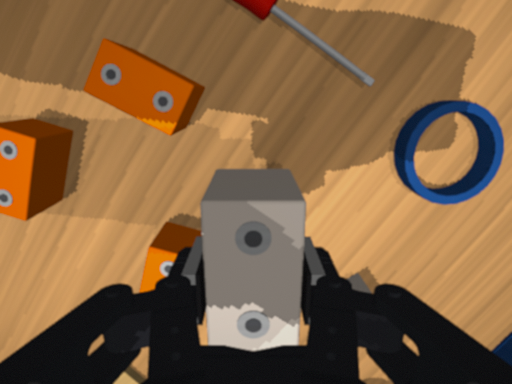

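Held squarely: the block fills the jaws, with holes at (253,238) and (253,325). I'll compute the block's pose in the tool frame.

```bash
python3 - <<'E'
from h import *
from scipy.spatial.transform import Rotation as Ro
c=load('w2')
p=np.array([511,314.7,148.4]);R=Ro.from_quat([.459,.8884,0,0])
H=onplane(c,[(253,238),(253,325),(204.5,200),(304.5,200)],148.4+27.7)
L=R.inv().apply(H-p);print(L.round(2)); print('center',L[:2].mean(0), np.linalg.norm(L[0]-L[1]))
E
```

```text
[[ 19.5    0.8  -27.7 ]
 [-21.23   0.83 -27.7 ]
 [ 34.92 -17.28 -27.7 ]
 [ 34.94  19.97 -27.7 ]]
center [ -0.86343813   0.81350311 -27.7       ] 40.72538596320056
```

Emit:
move_arm --deltas '[{"x": -3.2, "y": -1.7, "z": 0, "rx": 0, "ry": 0, "rz": 3.4, "grip": 1}, {"x": -3.3, "y": -1.5, "z": 0, "rx": 0, "ry": 0, "rz": 3.4, "grip": 1}, {"x": -3.4, "y": -1.3, "z": 0, "rx": 0, "ry": 0, "rz": 3.4, "grip": 1}, {"x": -3.4, "y": -1.1, "z": 0, "rx": 0, "ry": 0, "rz": 3.4, "grip": 1}, {"x": -3.5, "y": -0.9, "z": 0, "rx": 0, "ry": 0, "rz": 3.4, "grip": 1}]'

```text
t: 4.5
position: [531.5, 131.7, 144.9]
orientation: [0.588, 0.809, -0.001, -0.002]
ft_force: [0.7, -1.1, -1.5]
grip_width: 0.458
```

```bash
python3 plan.py 581 -222 150 -15.5 38 8
```

```text
t 4.5 pos [531.5 131.7 144.9] tool y ang 17.98 tilt [-0.004   0.0005] F [ 0.7 -1.1 -1.5] grip 0.458 rows 10 rv [-2.300e-01 -3.000e-02  3.348e+01]
{'x': np.float64(-3.52), 'y': np.float64(-0.62), 'z': np.float64(-0.05), 'rx': np.float64(-0.0), 'ry': np.float64(-0.0), 'rz': np.float64(3.3)}
{'x': np.float64(-3.55), 'y': np.float64(-0.41), 'z': np.float64(-0.05), 'rx': np.float64(-0.0), 'ry': np.float64(-0.0), 'rz': np.float64(3.3)}
{'x': np.float64(-3.57), 'y': np.float64(-0.21), 'z': np.float64(-0.05), 'rx': np.float64(-0.0), 'ry': np.float64(-0.0), 'rz': np.float64(3.3)}
{'x': np.float64(-3.57), 'y': np.float64(0.0), 'z': np.float64(-0.05), 'rx': np.float64(-0.0), 'ry': np.float64(-0.0), 'rz': np.float64(3.3)}
{'x': np.float64(-3.57), 'y': np.float64(0.21), 'z': np.float64(-0.05), 'rx': np.float64(-0.0), 'ry': np.float64(-0.0), 'rz': np.float64(3.3)}
```

Emit:
move_arm --deltas '[{"x": -3.5, "y": -0.6, "z": -0.1, "rx": 0, "ry": 0, "rz": 3.3, "grip": 1}, {"x": -3.5, "y": -0.4, "z": -0.1, "rx": -0.1, "ry": 0, "rz": 3.3, "grip": 1}, {"x": -3.6, "y": -0.2, "z": -0.1, "rx": 0, "ry": 0, "rz": 3.3, "grip": 1}, {"x": -3.6, "y": 0, "z": -0.1, "rx": 0, "ry": 0, "rz": 3.3, "grip": 1}, {"x": -3.6, "y": 0.2, "z": -0.1, "rx": 0, "ry": 0, "rz": 3.3, "grip": 1}]'

```text
t: 5.0
position: [549.6, -61.0, 144.8]
orientation: [0.707, 0.707, -0.004, -0.003]
ft_force: [0.1, 0.3, -2.7]
grip_width: 0.459
```

```bash
python3 plan.py 585 -205 150 -15.5 38 8
```

```text
t 5.0 pos [549.6 -61.  144.8] tool y ang 0.02 tilt [-0.0099 -0.0004] F [ 0.1  0.3 -2.7] grip 0.459 rows 4 rv [-0.56  0.1  15.52]
{'x': np.float64(-3.6), 'y': np.float64(0.88), 'z': np.float64(-0.14), 'rx': np.float64(-0.1), 'ry': np.float64(0.0), 'rz': np.float64(3.9)}
{'x': np.float64(-3.53), 'y': np.float64(1.12), 'z': np.float64(-0.14), 'rx': np.float64(-0.1), 'ry': np.float64(0.0), 'rz': np.float64(3.9)}
{'x': np.float64(-3.45), 'y': np.float64(1.36), 'z': np.float64(-0.14), 'rx': np.float64(-0.1), 'ry': np.float64(0.0), 'rz': np.float64(3.9)}
{'x': np.float64(-3.35), 'y': np.float64(1.59), 'z': np.float64(-0.13), 'rx': np.float64(-0.1), 'ry': np.float64(0.0), 'rz': np.float64(3.9)}
```

Emit:
move_arm --deltas '[{"x": -3.6, "y": 0.9, "z": -0.1, "rx": -0.1, "ry": 0, "rz": 3.9, "grip": 1}, {"x": -3.5, "y": 1.1, "z": -0.1, "rx": -0.1, "ry": 0, "rz": 3.9, "grip": 1}, {"x": -3.4, "y": 1.3, "z": -0.1, "rx": -0.1, "ry": 0, "rz": 3.9, "grip": 1}, {"x": -1.5, "y": 1.2, "z": -0.1, "rx": -0.1, "ry": 0, "rz": 2, "grip": 1}, {"x": 0, "y": 0, "z": 0, "rx": 0, "ry": 0, "rz": 0, "grip": 1}]'

```text
t: 5.5
position: [575.7, -204.1, 144.3]
orientation: [0.796, 0.605, -0.005, -0.001]
ft_force: [0.3, -0.1, -3.4]
grip_width: 0.458
```

Emit:
move_arm --deltas '[{"x": 0, "y": 0, "z": 0, "rx": 0, "ry": 0, "rz": 0, "grip": 1}, {"x": 0, "y": 0, "z": 0, "rx": 0, "ry": 0, "rz": 0, "grip": 1}]'

```text
t: 5.7
position: [573.2, -205.3, 142.5]
orientation: [0.797, 0.604, -0.006, -0.002]
ft_force: [-0.5, 0.6, -1.6]
grip_width: 0.46
```

```bash
python3 plan.py 585.6 -209.6 70 -15.5 30 8;python3 - <<'E'
from h import *
snap('wrist','w3')
snap('top','t3')
E
```

```text
t 5.7 pos [ 573.2 -205.3  142.5] tool y ang -15.74 tilt [-0.0131 -0.0038] F [-0.5  0.6 -1.6] grip 0.46 rows 3 rv [-0.66  0.41 -0.23]
{'x': np.float64(-0.01), 'y': np.float64(0.46), 'z': np.float64(2.41), 'rx': np.float64(-0.2), 'ry': np.float64(0.1), 'rz': np.float64(-0.1)}
{'x': np.float64(-0.02), 'y': np.float64(0.45), 'z': np.float64(2.41), 'rx': np.float64(-0.2), 'ry': np.float64(0.1), 'rz': np.float64(-0.1)}
{'x': np.float64(-0.02), 'y': np.float64(0.45), 'z': np.float64(2.42), 'rx': np.float64(-0.2), 'ry': np.float64(0.1), 'rz': np.float64(-0.1)}
```

View pics/w3.png

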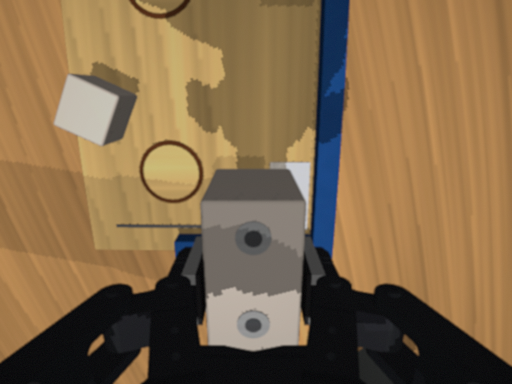

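The wrist view shows the long fence running down columns 314–348, the end fence peeking out at (186,243), and the pad at (290,175). I'll measure the fence's yaw and position here.

```bash
python3 - <<'E'
from h import *
c=load('w3'); im=cv2.cvtColor(c['pixels'],cv2.COLOR_RGB2BGR)
hsv=cv2.cvtColor(im,cv2.COLOR_BGR2HSV)
m=((hsv[...,0]>95)&(hsv[...,0]<130)&(hsv[...,1]>120)).astype(np.uint8)
# outer edge: last blue col per row for u 310..360
ro=[];
for v in list(range(5,75))+list(range(115,235)):
    u=np.where(m[v,305:365])[0]
    if len(u): ro.append((u.max()+305.5,v))
W=onplane(c,ro,30)[:,:2]
vx,vy,x0,y0=cv2.fitLine(W.astype(np.float32),cv2.DIST_HUBER,0,.01,.01).ravel()
if vy<0: vx,vy=-vx,-vy
n=np.array([vy,-vx]); print('outer yaw',np.degrees(np.arctan2(vy,vx))-90,'n.x',n@[x0,y0], 'resid',np.std((W-[x0,y0])@n), len(W))
print('from top: n.x outer', n@(np.array([552.7,-115.2]))+110)
cv2.imwrite('pics/w3c.png',cv2.resize(im[0:260,160:370],None,fx=2.3,fy=2.3,interpolation=cv2.INTER_CUBIC))
print([ (v,np.where(m[v,305:365])[0][[0,-1]]+305) for v in (20,60,120,160,200,240) if m[v,305:365].any()])
# holes in tool frame again & yaw of block vs fence in world
H=onplane(c,[(253,238),(253,325)],142.5+27.7)
print(H)
E
```

```text
outer yaw -15.508415 n.x 674.90625 resid 0.2623863011002532 190
from top: n.x outer 673.3790283560753
[(20, array([321, 346])), (60, array([320, 344])), (120, array([317, 340])), (160, array([316, 338])), (200, array([314, 335])), (240, array([312, 332]))]
[[ 580.00367677 -185.91540371  170.2       ]
 [ 568.9457018  -225.29814982  170.2       ]]
```

View pics/w3c.png

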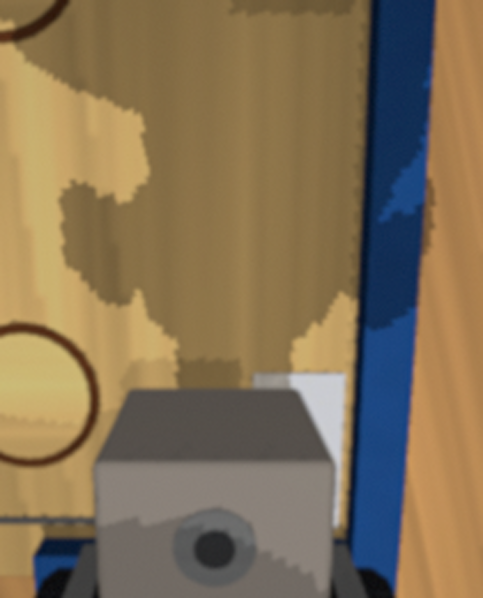

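View pics/t3.png

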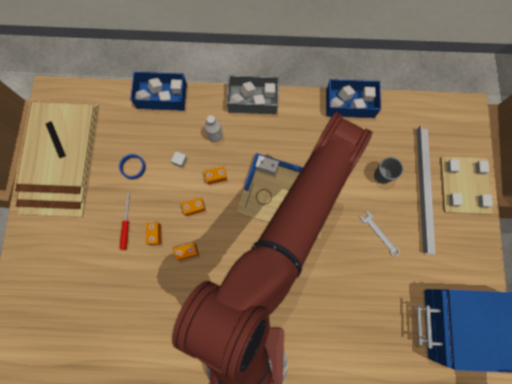

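Emit:
move_arm --deltas '[{"x": 0, "y": 0.5, "z": 2.4, "rx": -0.3, "ry": 0.1, "rz": 0, "grip": 1}, {"x": 0, "y": 0.4, "z": 2.4, "rx": -0.3, "ry": 0.1, "rz": 0, "grip": 1}, {"x": 0, "y": 0.3, "z": 1.5, "rx": -0.2, "ry": 0.1, "rz": 0, "grip": 1}, {"x": 0, "y": 0, "z": 0, "rx": 0, "ry": 0, "rz": 0, "grip": 1}, {"x": 0, "y": 0, "z": 0, "rx": 0, "ry": 0, "rz": 0, "grip": 1}]'

```text
t: 6.3
position: [586.5, -202.8, 79.0]
orientation: [0.795, 0.607, 0.002, 0.001]
ft_force: [-0.3, -0.2, -1.6]
grip_width: 0.459
```

```bash
python3 plan.py 585.6 -209.6 44 -15.5 20 8
```

```text
t 6.3 pos [ 586.5 -202.8   79. ] tool y ang -15.22 tilt [0.0052 0.0007] F [-0.3 -0.2 -1.6] grip 0.459 rows 2 rv [ 0.28 -0.12  0.28]
{'x': np.float64(-0.34), 'y': np.float64(0.04), 'z': np.float64(1.75), 'rx': np.float64(0.1), 'ry': np.float64(-0.1), 'rz': np.float64(0.1)}
{'x': np.float64(-0.34), 'y': np.float64(0.04), 'z': np.float64(1.75), 'rx': np.float64(0.1), 'ry': np.float64(-0.1), 'rz': np.float64(0.1)}
```

Emit:
move_arm --deltas '[{"x": -0.2, "y": 0, "z": 1.5, "rx": 0.1, "ry": -0.1, "rz": 0.1, "grip": 1}, {"x": -0.2, "y": 0, "z": 1.3, "rx": 0.1, "ry": 0, "rz": 0.1, "grip": 1}, {"x": 0, "y": 0, "z": 0.4, "rx": 0, "ry": 0, "rz": 0, "grip": 1}, {"x": 0, "y": 0, "z": 0, "rx": 0, "ry": 0, "rz": 0, "grip": 1}, {"x": 0, "y": 0, "z": 0, "rx": 0, "ry": 0, "rz": 0, "grip": 1}]'

```text
t: 6.8
position: [586.4, -207.0, 46.2]
orientation: [0.796, 0.606, 0.001, 0.001]
ft_force: [0.5, -0.3, -1.9]
grip_width: 0.459
```

```bash
python3 plan.py 585.6 -209.6 44 -15.5 20 8
```

```text
t 6.8 pos [ 586.4 -207.    46.2] tool y ang -15.41 tilt [ 0.0032 -0.0003] F [ 0.5 -0.3 -1.9] grip 0.459 rows 1 rv [ 0.18 -0.03  0.09]
{'x': np.float64(-0.27), 'y': np.float64(-0.01), 'z': np.float64(0.22), 'rx': np.float64(0.2), 'ry': np.float64(-0.0), 'rz': np.float64(0.1)}
```

Emit:
move_arm --deltas '[{"x": -0.5, "y": 0.5, "z": 0.2, "rx": 0.1, "ry": 0, "rz": 0, "grip": 1}, {"x": -0.4, "y": 0.4, "z": 0.2, "rx": 0, "ry": 0, "rz": 0, "grip": 1}, {"x": -0.2, "y": 0.2, "z": 0, "rx": 0, "ry": 0, "rz": 0, "grip": 1}, {"x": 0, "y": 0, "z": 0, "rx": 0, "ry": 0, "rz": 0, "grip": 1}, {"x": 0, "y": 0, "z": 0, "rx": 0, "ry": 0, "rz": 0, "grip": 1}]'

```text
t: 7.3
position: [595.6, -222.7, 43.0]
orientation: [0.796, 0.606, 0.001, 0.001]
ft_force: [-0.2, -0.3, -1.9]
grip_width: 0.457
```

```bash
cat > st.py <<'E'
from h import *
from scipy.spatial.transform import Rotation as Ro
s=sense();R=Ro.from_quat(s['orientation']);M=R.as_matrix();p=s['position']
b=np.radians(-15.5);n=np.array([np.cos(b),np.sin(b)]);m=np.array([-n[1],n[0]])
f=s['ft_force'];tq=R.inv().apply(s['wrist_torque'])
print('t',round(s['t'],2),'p',p.round(1),'gap_long',round(636.9-n@p[:2],1),'gap_end',round(m@p[:2]+60.6,1),'yaw',np.degrees(np.arctan2(M[1,1],M[0,1])).round(2),'tilt',M[:2,2].round(4),'F board x,y,z',(n@f[:2]).round(1),(m@f[:2]).round(1),f[2].round(1),'Ttool',tq.round(2),'grip',round(s['grip_width'],3))
E
python3 st.py
```

```text
t 7.3 p [ 595.6 -222.7   43. ] gap_long 3.4 gap_end 5.2 yaw -15.44 tilt [ 0.0032 -0.0005] F board x,y,z -0.1 -0.3 -1.9 Ttool [-0.04 -0.02 -0.  ] grip 0.457
```

Emit:
move_arm --deltas '[{"x": 0, "y": 0.1, "z": 0.15, "rx": 0.1, "ry": 0, "rz": 0, "grip": 1}, {"x": 0, "y": 0.2, "z": 0, "rx": 0, "ry": 0, "rz": 0, "grip": 1}, {"x": 0, "y": 0.2, "z": 0, "rx": 0, "ry": 0, "rz": 0, "grip": 1}]'

```text
t: 7.6
position: [599.2, -223.4, 41.2]
orientation: [0.796, 0.606, -0.0, -0.001]
ft_force: [-9.6, 2.7, 3.6]
grip_width: 0.461
```

```bash
python3 st.py
```

```text
t 7.6 p [ 599.2 -223.4   41.2] gap_long -0.2 gap_end 5.5 yaw -15.45 tilt [-0.0014  0.0016] F board x,y,z -9.9 0.0 3.6 Ttool [ 2.39 -0.02  0.28] grip 0.461
```

Long fence touched, 10 N, exactly where predicted. I'll ease off slightly so friction stays small, then go to the end fence.

Emit:
move_arm --deltas '[{"x": 0, "y": -0.1, "z": -0.05, "rx": 0, "ry": 0, "rz": 0, "grip": 1}, {"x": -0.2, "y": -0.05, "z": 0, "rx": 0, "ry": 0, "rz": 0, "grip": 1}, {"x": -0.2, "y": 0, "z": 0, "rx": 0, "ry": 0, "rz": 0, "grip": 1}]'

```text
t: 7.9
position: [597.0, -226.5, 41.6]
orientation: [0.795, 0.606, -0.0, -0.001]
ft_force: [-1.4, 0.8, -1.1]
grip_width: 0.459
```

```bash
python3 st.py
```

```text
t 7.9 p [ 597.  -226.5   41.6] gap_long 1.1 gap_end 1.9 yaw -15.4 tilt [-0.0015  0.0017] F board x,y,z -1.6 0.4 -1.1 Ttool [-0.02 -0.04  0.02] grip 0.459
```

Emit:
move_arm --deltas '[{"x": -0.2, "y": 0, "z": 0, "rx": 0, "ry": 0, "rz": 0, "grip": 1}, {"x": -0.2, "y": 0, "z": 0, "rx": 0, "ry": 0, "rz": 0, "grip": 1}, {"x": -0.2, "y": 0, "z": 0, "rx": 0, "ry": 0, "rz": 0, "grip": 1}]'

```text
t: 8.2
position: [596.9, -226.8, 41.8]
orientation: [0.795, 0.607, 0.003, -0.004]
ft_force: [0.0, 6.9, 0.1]
grip_width: 0.452
```

```bash
python3 st.py
```

```text
t 8.2 p [ 596.9 -226.8   41.8] gap_long 1.1 gap_end 1.5 yaw -15.23 tilt [-0.0006  0.0096] F board x,y,z -1.8 6.7 0.1 Ttool [0.47 1.24 0.18] grip 0.452
```

End-fence contact found (6.7 N in board y), with a small 0.5° pitch. I'll ease off, level, and set down flat before pressing both ways.

Emit:
move_arm --deltas '[{"x": 0.1, "y": 0, "z": 0, "rx": 0, "ry": 0, "rz": 0, "grip": 1}]'

```text
t: 8.3
position: [597.3, -225.8, 41.9]
orientation: [0.794, 0.607, 0.003, -0.004]
ft_force: [0.4, -1.4, -1.9]
grip_width: 0.456
```

```bash
python3 st.py; python3 plan.py 597 -226.5 40 -15.5
```

```text
t 8.3 p [ 597.3 -225.8   41.9] gap_long 1.0 gap_end 2.7 yaw -15.21 tilt [-0.0002  0.0099] F board x,y,z 0.8 -1.2 -1.9 Ttool [-0.02 -0.03 -0.01] grip 0.456
t 8.3 pos [ 597.3 -225.8   41.9] tool y ang -15.21 tilt [-0.0002  0.0099] F [ 0.4 -1.4 -1.9] grip 0.456 rows 1 rv [-0.16 -0.54  0.28]
{'x': np.float64(-0.08), 'y': np.float64(-0.01), 'z': np.float64(0.19), 'rx': np.float64(-0.2), 'ry': np.float64(-0.5), 'rz': np.float64(0.3)}
```

Emit:
move_arm --deltas '[{"x": 0, "y": 0, "z": 0.1, "rx": -0.1, "ry": -0.5, "rz": 0.2, "grip": 1}, {"x": 0, "y": 0, "z": 0.2, "rx": 0, "ry": -0.2, "rz": 0.1, "grip": 1}, {"x": 0, "y": 0, "z": 0.2, "rx": 0, "ry": 0, "rz": 0, "grip": 1}]'

```text
t: 8.6
position: [597.6, -226.4, 40.2]
orientation: [0.796, 0.605, -0.001, 0.001]
ft_force: [-12.1, 6.2, 29.9]
grip_width: 0.457
```

```bash
python3 st.py; python3 plan.py 597 -226.5 40 -15.5
```

```text
t 8.6 p [ 597.6 -226.4   40.2] gap_long 0.5 gap_end 2.2 yaw -15.56 tilt [-0.0007 -0.0025] F board x,y,z -13.4 2.8 29.9 Ttool [ 3.04  0.91 -0.14] grip 0.457
t 8.6 pos [ 597.6 -226.4   40.2] tool y ang -15.56 tilt [-0.0007 -0.0025] F [-12.1   6.2  29.9] grip 0.457 rows 1 rv [-0.    0.15 -0.06]
{'x': np.float64(-0.03), 'y': np.float64(-0.06), 'z': np.float64(0.02), 'rx': np.float64(-0.0), 'ry': np.float64(0.2), 'rz': np.float64(-0.1)}
```

Emit:
move_arm --deltas '[{"x": 0, "y": 0, "z": 0, "rx": 0, "ry": 0, "rz": 0, "grip": 1}, {"x": 0, "y": 0.2, "z": 0, "rx": 0, "ry": 0, "rz": 0, "grip": 1}, {"x": -0.2, "y": 0.2, "z": 0, "rx": 0, "ry": -0.2, "rz": 0, "grip": 1}, {"x": -0.3, "y": 0.2, "z": 0, "rx": 0, "ry": -0.2, "rz": 0, "grip": 1}]'

```text
t: 9.0
position: [598.3, -227.2, 40.5]
orientation: [0.796, 0.605, -0.005, -0.004]
ft_force: [-12.5, 15.8, 18.8]
grip_width: 0.457
```

```bash
python3 st.py; python3 plan.py 597 -226.5 40 -15.5
```

```text
t 9.0 p [ 598.3 -227.2   40.5] gap_long -0.4 gap_end 1.5 yaw -15.52 tilt [-0.0119  0.0006] F board x,y,z -16.3 11.9 18.8 Ttool [3.17 2.94 0.31] grip 0.457
t 9.0 pos [ 598.3 -227.2   40.5] tool y ang -15.52 tilt [-0.0119  0.0006] F [-12.5  15.8  18.8] grip 0.457 rows 1 rv [-0.67  0.15 -0.02]
{'x': np.float64(0.04), 'y': np.float64(-0.14), 'z': np.float64(0.05), 'rx': np.float64(-0.7), 'ry': np.float64(0.1), 'rz': np.float64(-0.0)}
```

Emit:
move_arm --deltas '[{"x": -0.2, "y": 0.2, "z": 0.05, "rx": -0.9, "ry": 0, "rz": 0, "grip": 1}, {"x": -0.3, "y": 0.3, "z": 0.05, "rx": -0.9, "ry": -0.2, "rz": 0, "grip": 1}, {"x": -0.3, "y": 0.3, "z": 0.05, "rx": -0.9, "ry": -0.2, "rz": 0, "grip": 1}]'

```text
t: 9.3
position: [598.0, -227.0, 40.4]
orientation: [0.795, 0.606, 0.007, 0.005]
ft_force: [-18.4, 16.5, 29.2]
grip_width: 0.457
```

```bash
python3 st.py; python3 plan.py 597 -226.5 40 -15.5
```

```text
t 9.3 p [ 598.  -227.    40.4] gap_long -0.1 gap_end 1.7 yaw -15.39 tilt [0.0165 0.0001] F board x,y,z -22.1 11.0 29.2 Ttool [6.   2.28 0.48] grip 0.457
t 9.3 pos [ 598.  -227.    40.4] tool y ang -15.39 tilt [0.0165 0.0001] F [-18.4  16.5  29.2] grip 0.457 rows 1 rv [ 0.91 -0.26  0.12]
{'x': np.float64(0.02), 'y': np.float64(-0.11), 'z': np.float64(0.03), 'rx': np.float64(0.9), 'ry': np.float64(-0.3), 'rz': np.float64(0.1)}
```

Emit:
move_arm --deltas '[{"x": -0.2, "y": 0.1, "z": 0, "rx": 0.5, "ry": -0.2, "rz": 0.1, "grip": 1}, {"x": -0.3, "y": 0.2, "z": 0, "rx": 0.2, "ry": -0.2, "rz": 0, "grip": 1}]'

```text
t: 9.5
position: [598.2, -227.2, 40.5]
orientation: [0.795, 0.606, 0.001, -0.002]
ft_force: [-10.6, 15.8, 13.9]
grip_width: 0.462
```

```bash
python3 st.py; python3 plan.py 597 -226.5 40 -15.5
```

```text
t 9.5 p [ 598.2 -227.2   40.5] gap_long -0.2 gap_end 1.5 yaw -15.39 tilt [-0.0011  0.0049] F board x,y,z -14.5 12.4 13.9 Ttool [2.87 2.56 0.37] grip 0.462
t 9.5 pos [ 598.2 -227.2   40.5] tool y ang -15.39 tilt [-0.0011  0.0049] F [-10.6  15.8  13.9] grip 0.462 rows 1 rv [-0.13 -0.25  0.11]
{'x': np.float64(0.04), 'y': np.float64(-0.13), 'z': np.float64(0.05), 'rx': np.float64(-0.1), 'ry': np.float64(-0.3), 'rz': np.float64(0.1)}
```

Both side loads are present, but friction could be faking one. To check, I'll relax the long-fence and down loads and push only toward the end fence.

Emit:
move_arm --deltas '[{"x": 0, "y": -0.1, "z": -0.05, "rx": 0, "ry": -0.2, "rz": 0.1, "grip": 1}, {"x": -0.2, "y": 0, "z": 0, "rx": 0, "ry": -0.2, "rz": 0, "grip": 1}, {"x": -0.3, "y": 0, "z": 0, "rx": 0, "ry": -0.2, "rz": 0, "grip": 1}]'

```text
t: 9.8
position: [597.1, -226.9, 40.4]
orientation: [0.795, 0.606, -0.002, -0.001]
ft_force: [-0.5, 13.6, 6.7]
grip_width: 0.458
```

```bash
python3 st.py; python3 plan.py 597 -226.5 40 -15.5
```

```text
t 9.8 p [ 597.1 -226.9   40.4] gap_long 0.9 gap_end 1.5 yaw -15.35 tilt [-0.0042  0.0001] F board x,y,z -4.1 12.9 6.7 Ttool [0.94 2.88 0.35] grip 0.458
t 9.8 pos [ 597.1 -226.9   40.4] tool y ang -15.35 tilt [-0.0042  0.0001] F [-0.5 13.6  6.7] grip 0.458 rows 1 rv [-0.24  0.06  0.15]
{'x': np.float64(0.03), 'y': np.float64(-0.02), 'z': np.float64(0.04), 'rx': np.float64(-0.2), 'ry': np.float64(0.1), 'rz': np.float64(0.1)}
```

Emit:
move_arm --deltas '[{"x": -0.1, "y": 0.2, "z": 0, "rx": -0.2, "ry": 0, "rz": 0.1, "grip": 1}, {"x": -0.1, "y": 0.3, "z": 0, "rx": -0.1, "ry": 0, "rz": 0, "grip": 1}, {"x": -0.2, "y": 0.3, "z": 0, "rx": -0.1, "ry": 0, "rz": 0, "grip": 1}, {"x": -0.3, "y": 0.3, "z": 0, "rx": -0.1, "ry": -0.2, "rz": 0, "grip": 1}]'

```text
t: 10.2
position: [598.4, -227.2, 40.6]
orientation: [0.795, 0.606, -0.002, -0.009]
ft_force: [-15.5, 18.8, 20.3]
grip_width: 0.458
```

```bash
python3 st.py; python3 plan.py 597 -226.5 40 -15.5
```

```text
t 10.2 p [ 598.4 -227.2   40.6] gap_long -0.5 gap_end 1.6 yaw -15.34 tilt [-0.0147  0.0123] F board x,y,z -19.9 13.9 20.3 Ttool [4.1  2.72 0.44] grip 0.458
t 10.2 pos [ 598.4 -227.2   40.6] tool y ang -15.34 tilt [-0.0147  0.0123] F [-15.5  18.8  20.3] grip 0.458 rows 1 rv [-1.   -0.46  0.16]
{'x': np.float64(0.03), 'y': np.float64(-0.15), 'z': np.float64(0.06), 'rx': np.float64(-1.0), 'ry': np.float64(-0.5), 'rz': np.float64(0.2)}
```

Emit:
move_arm --deltas '[{"x": -0.3, "y": 0.2, "z": 0.05, "rx": -0.7, "ry": -0.5, "rz": 0.1, "grip": 1}, {"x": -0.3, "y": 0.2, "z": 0.05, "rx": -0.4, "ry": -0.4, "rz": 0.1, "grip": 1}]'

```text
t: 10.4
position: [598.2, -227.1, 40.4]
orientation: [0.796, 0.606, -0.002, -0.004]
ft_force: [-12.7, 14.9, 19.8]
grip_width: 0.458
```

```bash
python3 st.py; python3 plan.py 597 -226.5 40 -15.5
```

```text
t 10.4 p [ 598.2 -227.1   40.4] gap_long -0.3 gap_end 1.6 yaw -15.41 tilt [-0.0075  0.0038] F board x,y,z -16.2 11.0 19.8 Ttool [3.65 2.37 0.27] grip 0.458
t 10.4 pos [ 598.2 -227.1   40.4] tool y ang -15.41 tilt [-0.0075  0.0038] F [-12.7  14.9  19.8] grip 0.458 rows 1 rv [-0.47 -0.1   0.09]
{'x': np.float64(0.03), 'y': np.float64(-0.14), 'z': np.float64(0.04), 'rx': np.float64(-0.5), 'ry': np.float64(-0.1), 'rz': np.float64(0.1)}
```

Emit:
move_arm --deltas '[{"x": -0.3, "y": 0.2, "z": 0.03, "rx": -0.5, "ry": -0.3, "rz": 0.1, "grip": 1}, {"x": -0.3, "y": 0.2, "z": 0.03, "rx": -0.4, "ry": -0.3, "rz": 0.1, "grip": 1}]'

```text
t: 10.6
position: [598.2, -227.1, 40.4]
orientation: [0.796, 0.606, -0.001, -0.001]
ft_force: [-11.1, 14.4, 16.5]
grip_width: 0.455
```

```bash
python3 st.py; python3 - <<'E'
from h import *
snap('scene','s9'); 
for i in range(8): c=snap('wrist','w9')
im=cv2.cvtColor(load('s9')['pixels'],cv2.COLOR_RGB2BGR)
cv2.imwrite('pics/s9c.png',cv2.resize(im[150:310,160:340],None,fx=3.7,fy=3.7,interpolation=cv2.INTER_CUBIC))
E
python3 st.py
```

```text
t 10.6 p [ 598.2 -227.1   40.4] gap_long -0.2 gap_end 1.6 yaw -15.46 tilt [-0.0017  0.0005] F board x,y,z -14.5 10.9 16.5 Ttool [3.47 2.38 0.18] grip 0.455
t 11.05 p [ 598.2 -227.2   40.4] gap_long -0.2 gap_end 1.6 yaw -15.46 tilt [-0.0019  0.0006] F board x,y,z -15.6 10.6 17.6 Ttool [3.42 2.39 0.22] grip 0.46
```

View pics/s9c.png

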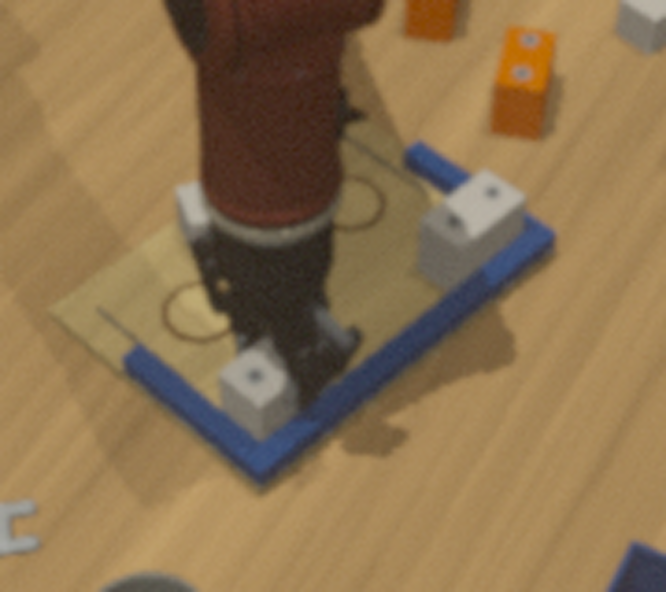

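View pics/w9.png

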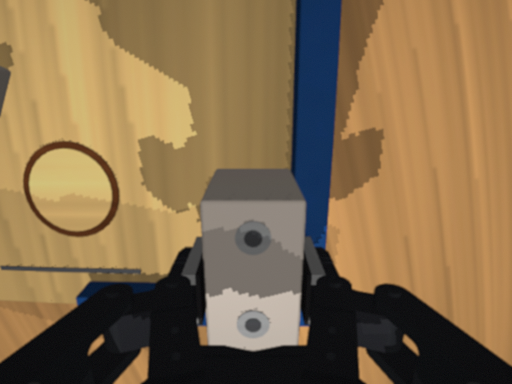

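Both views agree. In the scene crop, the block sits in the right corner at (257,390), tight against both fences, and the fitted block and cube_a haven't moved. The down force is high enough for board friction to carry much of the side load, so I'll trade some of it for more push on the fences.

Emit:
move_arm --deltas '[{"x": -0.4, "y": 0, "z": -0.08, "rx": 0, "ry": -0.3, "rz": 0.1, "grip": 1}, {"x": -0.5, "y": 0.1, "z": -0.05, "rx": 0, "ry": -0.4, "rz": 0, "grip": 1}, {"x": -0.5, "y": 0.2, "z": -0.05, "rx": -0.3, "ry": -0.4, "rz": 0.1, "grip": 1}, {"x": -0.5, "y": 0.3, "z": -0.05, "rx": -0.5, "ry": -0.4, "rz": 0.1, "grip": 1}]'

```text
t: 11.45
position: [598.2, -227.2, 40.4]
orientation: [0.795, 0.607, -0.002, -0.001]
ft_force: [-16.6, 21.7, 19.4]
grip_width: 0.46
```

```bash
python3 st.py; python3 plan.py 597 -226.5 40 -15.5|head -1
```

```text
t 11.45 p [ 598.2 -227.2   40.4] gap_long -0.2 gap_end 1.5 yaw -15.26 tilt [-0.0052 -0.0012] F board x,y,z -21.8 16.4 19.4 Ttool [4.94 3.62 0.64] grip 0.46
t 11.45 pos [ 598.2 -227.2   40.4] tool y ang -15.26 tilt [-0.0052 -0.0012] F [-16.6  21.7  19.4] grip 0.46 rows 1 rv [-0.27  0.15  0.24]
```

Emit:
move_arm --deltas '[{"x": -0.5, "y": 0.3, "z": -0.12, "rx": -0.5, "ry": -0.2, "rz": 0.4, "grip": 1}, {"x": -0.5, "y": 0.3, "z": -0.12, "rx": -0.5, "ry": -0.2, "rz": 0.4, "grip": 1}]'

```text
t: 11.65
position: [598.2, -227.3, 40.5]
orientation: [0.797, 0.604, 0.001, -0.002]
ft_force: [-9.4, 17.7, 7.6]
grip_width: 0.46
```

```bash
python3 st.py;
```

```text
t 11.65 p [ 598.2 -227.3   40.5] gap_long -0.3 gap_end 1.5 yaw -15.75 tilt [-0.0009  0.0033] F board x,y,z -13.8 14.5 7.6 Ttool [ 3.22  3.17 -0.33] grip 0.46
```

Emit:
move_arm --deltas '[{"x": -0.5, "y": 0.3, "z": -0.08, "rx": -0.4, "ry": -0.4, "rz": -0.1, "grip": 1}, {"x": -0.5, "y": 0.3, "z": -0.08, "rx": -0.4, "ry": -0.4, "rz": 0.1, "grip": 1}]'

```text
t: 11.85
position: [598.2, -227.2, 40.4]
orientation: [0.796, 0.606, 0.0, -0.002]
ft_force: [-12.0, 19.9, 13.5]
grip_width: 0.458
```

```bash
python3 st.py;
```

```text
t 11.85 p [ 598.2 -227.2   40.4] gap_long -0.2 gap_end 1.5 yaw -15.45 tilt [-0.0017  0.0027] F board x,y,z -16.9 15.9 13.5 Ttool [3.7  3.47 0.54] grip 0.458
```

```bash
python3 - <<'E'
from h import *
for i in range(12): camera('wrist')
snap('wrist','w10'); snap('top','t10')
E
python3 st.py; python3 - <<'E'
from h import *
c=load('w10'); im=cv2.cvtColor(c['pixels'],cv2.COLOR_RGB2BGR)
cv2.imwrite('pics/w10c.png',im)
E
```

```text
t 12.55 p [ 598.2 -227.2   40.4] gap_long -0.3 gap_end 1.5 yaw -15.46 tilt [-0.0016  0.0027] F board x,y,z -15.7 16.5 13.4 Ttool [3.7  3.41 0.5 ] grip 0.455
```

View pics/w10c.png

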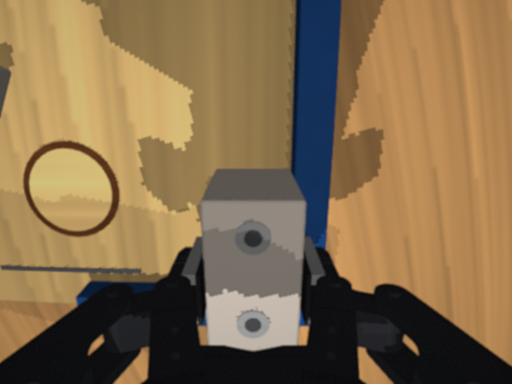

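The pose and forces held steady for 0.7 s. The wrist view shows the block still square in the jaws, with its holes at (253,238) and (253,325), flush with the blue fence at column ~300. I'm handing in.

```bash
python3 -c "
from rig import *
print(job_done())"
```

```text
the job is handed in; nothing more can be done
None
```

The loose white block is in the free right-hand corner, and I handed the job in at about 12.6 s with the gripper still holding it there.

**Last checks before hand-in:**
- **Forces:** they held for 0.7 s at about 16 N against the long fence, 16 N against the end fence and 13 N down.
- **Squareness and height:** tool yaw was -15.46°, against a measured fence yaw of -15.5°. Tilt was under 0.2°, and the tool height matched the block lying flat on the board (40.4 mm, expected 40.3).
- **Fence contact:** I felt out each fence on its own. The stop positions matched the final pose, so the side forces are not friction alone.

**What disagreed or went wrong on the way:**
- **End fence position:** contact came about 1.5 mm earlier than the camera measurement predicted, which is within the stated 2 mm calibration accuracy.
- **Tilt:** the tool tilted by up to about 1° during the first presses. I levelled it, and used less down force in the final press.

In the last scene picture I viewed (about 2 s before hand-in), the fitted block and cube_a had not moved. I did not check the other objects again at the end.

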